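# Mount the marver plate in its bench stand

## Task

Set up the glassworker's bench: take the flat marver plate out of its parking tube, lower its tapered shank into the cup of the bench stand, let the cup's jaws centre it, and press it slowly down past their drag until it stops hard, fully home. How high the cup is clamped is not known, so find it by feel: keep up a firm push of about 15 newtons for half a second once it is home, never 30 newtons or more; then let go, and leave the other things as they are.

Things in the scene. Friction and masses are not known exactly. Their poses are not given: they have to be found in the camera images.
- marver: Steel rolling plate on a tapered shank, rigid, 0.2-0.3 kg; the only piece with an oblong plate. Origin: shank tip, z up. From the tip up: shank to 50 mm (radius 8 mm at the tip, 15.5 at its top), collar radius 22 at 50-55, neck radius 11, plate 100 (x) by 56 (y) at 68-78, centred; grip it across the 56. Starts upright in a parking tube, collar on the tube's rim.
- collar (a point): Centre of the underside of the marver's collar, 50 mm above the shank tip; z up along the shank.
- plate_top (a point): Centre of the marver plate's top face, 78 mm above the shank tip; a place to push down on.
- stand: Fixed dark steel stand: foot radius 60 mm, column radius 16, on it a tapered cup (outer radius 22 at the rim) on a stem. Origin under the foot, z up. The cup is clamped at an unknown height: its rim is 103 to 127 above the bench. Bore 55 deep, 33 wide at the rim, the shank's taper with 1 mm play when home. Nothing of it moves but three sprung jaws.
- tube_a: The parking tube that holds the marver at the start: bare steel tube of outer radius 22 mm, inner radius 18 mm, rim 75 mm above the bench, on a disc of radius 40 mm, fixed to the bench. Origin at the centre of its underside.
- tube_b: The other parking tube, of the same shape; it holds the dome tool. Fixed.
- dome: Bystander: a round-headed dome tool (dark head of radius 28 mm, 88 mm long in all, thin straight shank) standing in tube_b. Loose, to be left alone.
- tin: Bystander: copper-coloured tin 80 mm wide and 100 mm high with three handles standing out of it to about 140 mm. Loose, to be left alone.
- block: Bystander: black block 90 x 60 x 40 mm lying on the bench. Loose, to be left alone.
- paddle: Bystander: a spatula lying on the bench. Loose, to be left alone.
- axis (a point): Point on the upright axis of the stand's cup, 115 mm above the bench: the middle of the rim heights that can occur (12 mm either way), not the rim itself. Three brass jaws 10-22 mm below the rim stand 2 mm into the bore: they catch the shank 6 to 8 mm short of home; pushing with 2 to 5 N slides it on until its collar meets the rim, a hard stop. It then stays when let go.
Mind the look-alikes: they are no part of the job. Leave any turquoise look-alike of the marver alone.

How it is judged (in metres and radians):
On the way, in this order (a step that is already met when the one before it is completed fails the run):
1. the marver stands with its shank in the stand's cup, on the stand's axis (contact force between marver and stand above 1.5 N and horizontal distance between collar and axis below 0.008 m and z of collar in the frame of axis below 0.03 m and angle between marver's own z axis and vertical below 0.2 rad), for 0.05 s.
2. it is pressed home: more than 17 N between marver and stand (of which the jaws' own squeeze is about 8 N) for 0.3 s, upright and centred (contact force between marver and stand above 17 N and horizontal distance between collar and axis below 0.003 m and z of collar in the frame of axis below 0.014 m and angle between marver's own z axis and vertical below 0.05 rad), for 0.3 s.
At the end, for the whole second after the job is handed in: The marver is upright (within 0.05 rad) and at rest in the stand's cup, held by it (over 1 N of contact), its collar within 3 mm of the stand's axis and no more than 2 mm above the highest rim height that can occur; the dome tool, tin, block and spatula are within 10 mm of where they were (z of collar in the frame of axis below 0.014 m and horizontal distance between collar and axis below 0.003 m and contact force between marver and stand above 1 N and angle between marver's own z axis and vertical below 0.05 rad and linear speed of marver below 0.01 m/s and distance of each of dome, tin, block, paddle from where it was at the start of the episode below 0.01 m); the robot touches nothing.
It fails at once if the marver is forced against the stand: over 40 N of contact (a push of about 30 N besides the jaws' squeeze) (contact force between marver and stand above 40 N).
It fails at once if a bystander is moved by more than 20 mm (distance of any of dome, tin, block, paddle from where it was at the start of the episode above 0.02 m).
It also fails if it takes over 72 s, if anything falls off the work surface, if the arm or the gripper's body presses on something with over 40 N, if the wrist force passes 120 N, or if a joint passes its speed limit or range.

## Robot

A 7-joint arm with a two-finger parallel gripper is mounted at the origin on the work surface. World frame = base frame: x ahead of the robot, y to its left, z up, the work surface at z = 0. Lengths are in m, angles in degrees, forces in N, time in s.
With the tool pointing down it reaches from about 0.425 to 0.875 m from the base axis. Payload 4.7 kg.
Tool frame: the origin (TCP) lies between the finger pads; the fingertips stand 8 mm ahead of it and the grasp point (between the pads) lies 11 mm behind it (env.tip_extent is the distance from the TCP to the fingertips, in m); z points along the fingers, y is the line along which they close (so a half turn about z gives the same grasp; the last joint's range is limited). The gripper opens to 87 mm and grips with 3 to 60 N. Pads are 19 mm wide; open, the fingers measure 117 mm over their backs; the gripper's body (75 mm by 190 mm) begins 51 mm behind the grasp point.
Start: joints at [71.11, 18.392, -4.016, 83.108, 1.295, 78.541, -3.26], TCP at [0.219, -0.612, 0.231] pointing down, gripper open.
Joint ranges: [-163.93, 163.93], [-17.29, 119.83], [-79.2, 71.16], [3.27, 140.29], [-89.18, 269.18], [5.43, 117.66], [-154.24, 154.24]. Speed limits (degrees/s): [147.25, 147.25, 180, 180, 180, 180, 180].

## Interface

Orientations are given as [roll, pitch, yaw] about the fixed x, y, z axes, in that order (R = Rz(yaw) Ry(pitch) Rx(roll)).
In Python, from cell import sensors, vision, workorder, env gives the robot as it stands.
- The arm moves only by the tool drive_tool, never from a script. Its argument "moves" is a list of rows, each an object of numbers: "x", "y", "z": the shift along the tool's x, y, z in mm; "rx", "ry", "rz": the turn, a rotation vector about the tool's x, y, z in rad; "fingers": the closure, from -1 (fully open) to 1 (shut). In form: [{"x": .., "y": .., "z": .., "rx": .., "ry": .., "rz": .., "fingers": ..}, ...]. A call has 1 to 20 rows; each row is the pose to reach, as a shift and turn from the pose commanded when the call began, along the tool's axes at that moment; what a row does not reach only later rows make up. A row lasts 1/8 s, in which the tool goes at most 62.5 mm and 10.7 degrees, less where a joint would pass 70% of its speed; a pose out of reach is approached as far as the arm can. A call with a gripper value outside its range is refused whole. The fingers move at their own pace and stop on an object; "force" is the grip in N (left out, the last holds). Time passes only in rows, so rows that repeat a pose let the fingers close. It gives the time, the measured TCP pose, the force, the opening and the grip force at its end, in the units of the state.
- sensors.get_obs(): the state, without advancing time (a new reading comes with each control period).
- vision.read_camera(name): name is "scene" or "top"; returns a dict with "image" (480x640x3 uint8, red, green, blue), "fx", "fy", "cx", "cy" (pixels), "R" (3x3) and "t" (3): a world point X has camera coordinates R X + t. Camera axes: x right, y down, z forward; pixel columns grow to the right and rows downward; lengths in m; the calibration is good to about 2 mm. A picture is of the moment at which its call begins. There is no depth.
- workorder.sign_off(): hands the job in; it is judged then, once.
The state is a dict: "time_s": time; "qpos": joint angles; "joint_velocities": joint speeds; "effort": joint torques, N m; "tool_pos": TCP position; "tool_rot": TCP orientation; "force": force on the tool from outside, world axes, zero at the start; "wrist_torque": the same for the moment, N m; "grip_width": finger opening in m; "grasp_force": force on a finger pad.
Only numpy, scipy, OpenCV 4.12 (cv2) and the standard library are available. Lean on these libraries where they do the work, as an engineer would, in place of code of your own. Each camera call takes 0.05 s, during which the arm holds its last target. There are 200 camera calls.

## Working session

There is one attempt and no reset: what is moved stays moved. The work goes in short steps, Python scripts to look and compute and a tool call to move; the robot and the scene stay as the last step left them, time stands still between calls to the robot, and variables do not carry over. Pictures are saved under pics/ and viewed, at most 10 in all, crops included, and the job is handed in when it is done.

Besides the shell and the picture viewer there is one more tool, called after "Emit:" by a JSON object that holds its "api" and its "payload", one argument or row to a line. drive_tool: Moves the arm, as the interface text tells. Its arguments: {"type":"object","properties":{"moves":{"type":"array"},"force":{"type":"number"}},"required":["moves"]}

```bash
mkdir -p pics
python3 - <<'E'
from cell import sensors, vision, workorder, env
import cv2,numpy as np,pickle
D={}
for n in("scene","top"):
    c=vision.read_camera(n);D[n]=c
    cv2.imwrite(f"pics/{n}0.png",c["image"][:,:,::-1])
    print(n,c["fx"],c["fy"],c["cx"],c["cy"],np.round(c["R"],3).tolist(),np.round(c["t"],3), 'campos',-np.array(c["R"]).T@c["t"])
pickle.dump(D,open("d0.pkl","wb"))
o=sensors.get_obs();print(o)
E
```

```text
scene 469.2436954812135 469.2436954812135 309.5013484882325 241.23212266995517 [[-0.571, 0.821, -0.005], [0.705, 0.487, -0.515], [-0.421, -0.297, -0.857]] [ 0.314 -0.372  1.434] campos [1.04462922 0.34903957 1.03922919]
top 587.768095071554 587.768095071554 315.1305051371317 241.7403588013304 [[0.056, -0.998, 0.003], [-0.975, -0.056, -0.216], [0.216, 0.009, -0.976]] [-0.041  0.601  1.198] campos [ 0.32963559 -0.0174444   1.29954127]
{'time_s': 0.1, 'qpos': array([71.10874711, 18.43548086, -4.01592035, 83.16585423,  1.29771639,
       78.54089275, -3.26084693]), 'joint_velocities': array([ 0.00257418, -0.08190315,  0.00274957, -0.17780514, -0.04807617,
       -0.01141258,  0.139694  ]), 'effort': array([-3.73662160e-04, -4.92571378e+01, -4.05887989e-01, -3.13398957e+01,
       -6.40452141e-02,  3.95718834e-02,  6.34483467e-05]), 'tool_pos': array([ 0.21888864, -0.61154221,  0.22958139]), 'tool_rot': array([-1.79903154e+02,  7.88189234e-03,  1.97008726e+01]), 'force': array([-0.94625615,  0.66986334, -0.76908229]), 'wrist_torque': array([-0.0012759 ,  0.01123403, -0.01496379]), 'grasp_force': 0.0, 'grip_width': 0.08702417533242064}
```

View pics/scene0.png

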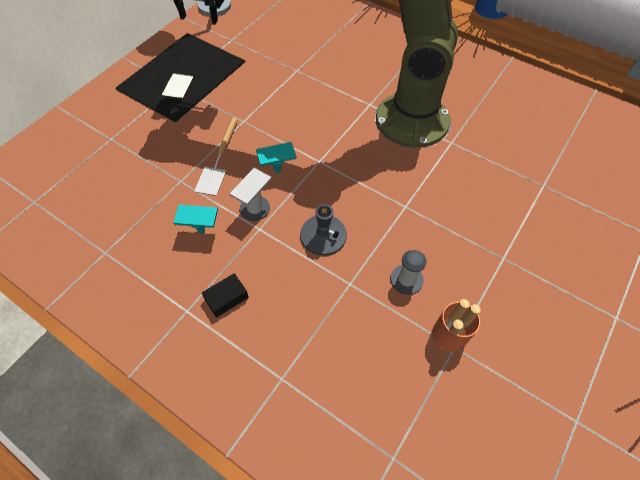

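View pics/top0.png

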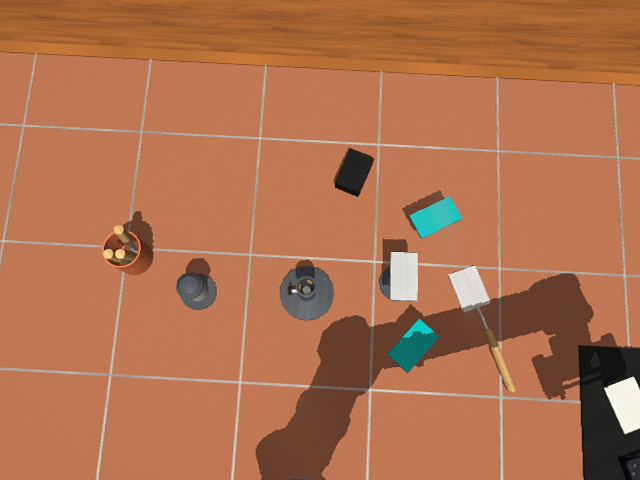

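The pictures show these candidates for the marver:
- White plate on a tube at scene (250,187), top (404,276): this fits the description.
- Turquoise look-alikes at top (436,217) and (414,346).
- Spatula blade at top (469,288).
- White card on the black mat at top (628,405).

The stand is at top (306,290), the dome at (196,290) and the tin at (122,250). I choose the white plate standing on a tube and will measure and crop it.

```bash
cat > h.py <<'E'
import numpy as np,cv2,pickle
def ray(c,u,v):
    R=np.array(c["R"]);d=R.T@np.array([(u-c["cx"])/c["fx"],(v-c["cy"])/c["fy"],1]);return -R.T@np.array(c["t"]),d/np.linalg.norm(d)
def onz(c,u,v,z):
    o,d=ray(c,u,v);return o+d*(z-o[2])/d[2]
def tri(c1,p1,c2,p2):
    o1,d1=ray(c1,*p1);o2,d2=ray(c2,*p2)
    s=np.linalg.lstsq(np.c_[d1,-d2],o2-o1,rcond=None)[0]
    a,b=o1+d1*s[0],o2+d2*s[1];return (a+b)/2,np.linalg.norm(a-b)
def proj(c,X):
    p=np.array(c["R"])@X+c["t"];return c["cx"]+c["fx"]*p[0]/p[2],c["cy"]+c["fy"]*p[1]/p[2]
def white(c,box):
    x0,y0,x1,y1=box;hsv=cv2.cvtColor(c["image"],cv2.COLOR_RGB2HSV)
    m=((hsv[...,1]<50)&(hsv[...,2]>140)).astype(np.uint8);k=np.zeros_like(m);k[y0:y1,x0:x1]=m[y0:y1,x0:x1]
    cs=cv2.findContours(k,0,1)[0];q=max(cs,key=cv2.contourArea);return q
E
python3 - <<'E'
from h import *
D=pickle.load(open("d0.pkl","rb"));s,t=D["scene"],D["top"]
P={}
for n,b in(("scene",(226,164,275,206)),("top",(386,246,422,305))):
    q=white(D[n],b);r=cv2.minAreaRect(q);print(n,cv2.contourArea(q),r)
    bx=cv2.boxPoints(r);P[n]=r[0]
    W=np.array([onz(D[n],*p,.103) for p in bx]);print(np.round(W,4).tolist(),W.mean(0),np.linalg.norm(W-np.roll(W,1,0),axis=1))
    hull=cv2.approxPolyDP(q,4,True)[:,0];print("poly",hull.tolist(),[np.round(onz(D[n],*p,.103)[:2],4).tolist() for p in hull])
print(tri(s,P["scene"],t,P["top"]))
# dark foot of stand
for n,b in(("scene",(292,195,355,262)),("top",(270,255,345,325))):
    x0,y0,x1,y1=b;im=D[n]["image"].astype(int);m=((im[...,0]-im[...,2])<25)[y0:y1,x0:x1].astype(np.uint8)
    q=max(cv2.findContours(m,0,1)[0],key=cv2.contourArea);h=cv2.convexHull(q)+[x0,y0]
    W=np.array([onz(D[n],*p,.012)[:2] for p in h[:,0]]);e=cv2.minEnclosingCircle(W.astype(np.float32));print("foot",n,e,cv2.fitEllipse(h))
A=cv2.resize(s["image"][170:265,225:355],None,fx=6,fy=6,interpolation=2)[:570,:780]
cv2.imwrite("pics/c1.png",A[:,:,::-1])
B=cv2.resize(t["image"][245:325,265:425],None,fx=5,fy=5,interpolation=2);cv2.imwrite("pics/c2.png",B[:,:,::-1])
E
```

```text
scene 667.5 ((250.26840209960938, 184.78384399414062), (19.689754486083984, 39.7694091796875), 43.02506637573242)
[[0.5825, -0.2194, 0.103], [0.4704, -0.2217, 0.103], [0.4845, -0.1643, 0.103], [0.5939, -0.1643, 0.103]] [ 0.53282832 -0.19242574  0.103     ] [0.05632912 0.11206131 0.05910708 0.1094542 ]
poly [[270, 176], [253, 168], [230, 193], [247, 202]] [[0.4835, -0.1684], [0.4875, -0.2202], [0.5827, -0.2176], [0.5802, -0.1656]]
top 1257.5 ((405.5, 276.0), (48.0, 31.0), 90.0)
[[0.5816, -0.1632, 0.103], [0.5853, -0.2276, 0.103], [0.4853, -0.2293, 0.103], [0.4817, -0.1661, 0.103]] [ 0.53345778 -0.19655277  0.103     ] [0.10000723 0.06446013 0.1000644  0.06331772]
poly [[391, 252], [390, 298], [416, 300], [421, 264], [417, 253]] [[0.5817, -0.1653], [0.4858, -0.166], [0.4847, -0.2191], [0.56, -0.228], [0.5827, -0.2193]]
(array([ 0.53273341, -0.19568034,  0.09955756]), np.float64(0.003206233716453315))
foot scene ((0.4892772436141968, 0.0003257356584072113), 0.07895728200674057) ((323.2826232910156, 230.43199157714844), (45.34248733520508, 51.30225372314453), 8.649795532226562)
foot top ((0.49931323528289795, 0.0072812787257134914), 0.05973226949572563) ((306.3478088378906, 292.70458984375), (53.22948455810547, 53.85002136230469), 167.62765502929688)
```

View pics/c1.png

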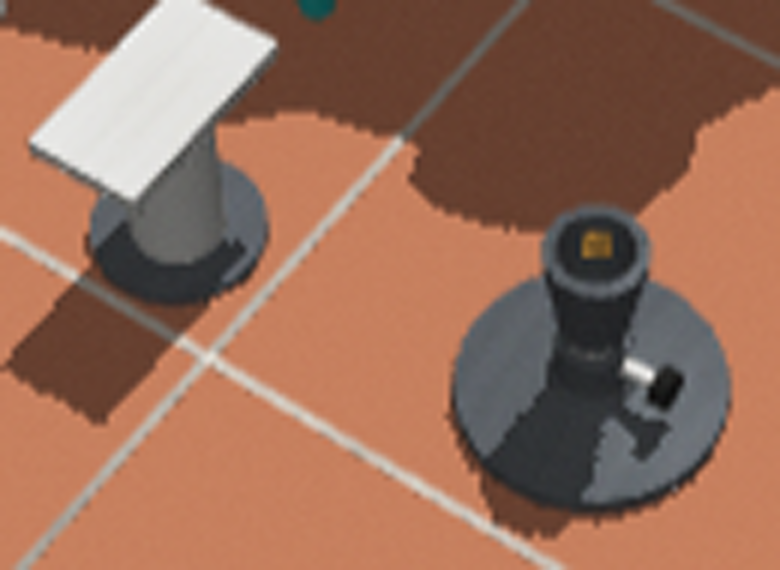

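View pics/c2.png

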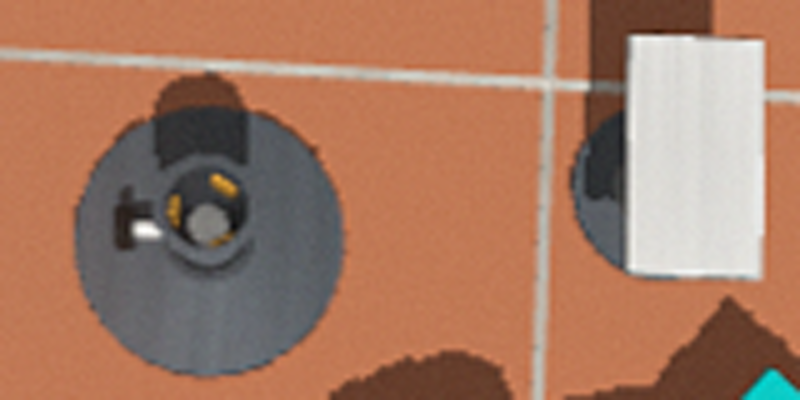

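The crops confirm the choice. The white oblong plate stands on the bare tube, with its corners at top ≈(390,252) to (417,300). The stand's cup with brass jaws has its rim centre at about scene (324,212) and top (306,286).

Run:
```python
from h import *
D=pickle.load(open("d0.pkl","rb"));s,t=D["scene"],D["top"]
f=lambda x0,y0,k,u,v:(x0+(u+.5)/k-.5,y0+(v+.5)/k-.5)
ps=f(225,170,6,596,252);pt=f(265,245,5,206,204)
print("rim",ps,pt,tri(s,ps,t,pt))
for z in(.103,.115,.127):print(z,onz(s,*ps,z)[:2],onz(t,*pt,z)[:2])
for p in((.4993,.0073,.012),):
  print([proj(s,np.array(p)+[.06*np.cos(a),.06*np.sin(a),0]) for a in np.arange(0,6.2,1.5708)])
# turquoise
C={}
for n in D:
    hsv=cv2.cvtColor(D[n]["image"],cv2.COLOR_RGB2HSV);m=cv2.inRange(hsv,(80,120,130 if n=="scene" else 60),(100,255,255))
    C[n]=[cv2.minAreaRect(q) for q in cv2.findContours(m,0,1)[0] if cv2.contourArea(q)>100]
    print(n,C[n])
for a in C["scene"]:
  for b in C["top"]:print(tri(s,a[0],t,b[0]))
```

```text
rim (323.9166666666667, 211.58333333333334) (305.8, 285.4) (array([0.50072403, 0.00751622, 0.10951404]), np.float64(0.0008469579383102033))
0.103 [0.49672554 0.00550714] [0.50186318 0.00727776]
0.115 [0.50374823 0.00991032] [0.50013593 0.00702982]
0.127 [0.51077091 0.01431351] [0.49840867 0.00678189]
[(np.float64(309.92143988162906), np.float64(249.20355393463186)), (np.float64(342.74798030984067), np.float64(244.00730270953252)), (np.float64(335.88401573495366), np.float64(216.76206013627325)), (np.float64(304.1660750015645), np.float64(221.6122336390519))]
scene [((194.62353515625, 214.89410400390625), (42.02968215942383, 18.5605525970459), 4.39870548248291)]
top [((412.787353515625, 344.9586181640625), (28.02219009399414, 48.23979187011719), 41.987213134765625), ((435.00006103515625, 216.50003051757812), (25.938386917114258, 46.0629997253418), 63.43495178222656)]
(array([ 0.49292523, -0.34265495, -0.18858148]), np.float64(0.22900573350417092))
(array([ 0.67124662, -0.2617197 ,  0.07650582]), np.float64(0.0017132296943718937))
```

Marver plate: (0.5335, -0.1925), top at z 0.103, yaw about 1°. Stand axis: (0.500, 0.0074), rim at about 0.110. Both agree with the given sizes and the reach. Next I move above the marver.

Emit:
{"api": "drive_tool", "payload": {
  "moves": [
    {"x":437,"y":-288,"z":-10,"rz":0.326,"fingers":-1},
    {"x":437,"y":-288,"z":-10,"rz":0.326,"fingers":-1},
    {"x":437,"y":-288,"z":-10,"rz":0.326,"fingers":-1},
    {"x":437,"y":-288,"z":-10,"rz":0.326,"fingers":-1},
    {"x":437,"y":-288,"z":-10,"rz":0.326,"fingers":-1},
    {"x":437,"y":-288,"z":-10,"rz":0.326,"fingers":-1},
    {"x":437,"y":-288,"z":-10,"rz":0.326,"fingers":-1},
    {"x":437,"y":-288,"z":-10,"rz":0.326,"fingers":-1},
    {"x":437,"y":-288,"z":-10,"rz":0.326,"fingers":-1},
    {"x":437,"y":-288,"z":-10,"rz":0.326,"fingers":-1},
    {"x":437,"y":-288,"z":-10,"rz":0.326,"fingers":-1},
    {"x":437,"y":-288,"z":-10,"rz":0.326,"fingers":-1},
    {"x":437,"y":-288,"z":-10,"rz":0.326,"fingers":-1},
    {"x":437,"y":-288,"z":-10,"rz":0.326,"fingers":-1}
  ],
  "force": 40
}}

```text
invalid input at $.moves[0]: expected keys x, y, z, rx, ry, rz, fingers
```

Emit:
{"api": "drive_tool", "payload": {
  "moves": [
    {"x":437,"y":-288,"z":-10,"rx":0,"ry":0,"rz":0.326,"fingers":-1},
    {"x":437,"y":-288,"z":-10,"rx":0,"ry":0,"rz":0.326,"fingers":-1},
    {"x":437,"y":-288,"z":-10,"rx":0,"ry":0,"rz":0.326,"fingers":-1},
    {"x":437,"y":-288,"z":-10,"rx":0,"ry":0,"rz":0.326,"fingers":-1},
    {"x":437,"y":-288,"z":-10,"rx":0,"ry":0,"rz":0.326,"fingers":-1},
    {"x":437,"y":-288,"z":-10,"rx":0,"ry":0,"rz":0.326,"fingers":-1},
    {"x":437,"y":-288,"z":-10,"rx":0,"ry":0,"rz":0.326,"fingers":-1},
    {"x":437,"y":-288,"z":-10,"rx":0,"ry":0,"rz":0.326,"fingers":-1},
    {"x":437,"y":-288,"z":-10,"rx":0,"ry":0,"rz":0.326,"fingers":-1},
    {"x":437,"y":-288,"z":-10,"rx":0,"ry":0,"rz":0.326,"fingers":-1},
    {"x":437,"y":-288,"z":-10,"rx":0,"ry":0,"rz":0.326,"fingers":-1},
    {"x":437,"y":-288,"z":-10,"rx":0,"ry":0,"rz":0.326,"fingers":-1},
    {"x":437,"y":-288,"z":-10,"rx":0,"ry":0,"rz":0.326,"fingers":-1},
    {"x":437,"y":-288,"z":-10,"rx":0,"ry":0,"rz":0.326,"fingers":-1}
  ],
  "force": 40
}}

```text
time_s: 1.85
tool_pos: [0.5331, -0.1942, 0.2406]
tool_rot: [180.0, 0.0, 1.0]
force: [-0.3, 0.1, 0.7]
grip_width: 0.087
grasp_force: 0.0
```

Emit:
{"api": "drive_tool", "payload": {
  "moves": [
    {"x":0,"y":-1.5,"z":50,"rx":0,"ry":0,"rz":0,"fingers":-1},
    {"x":0,"y":-1.5,"z":90,"rx":0,"ry":0,"rz":0,"fingers":-1},
    {"x":0,"y":-1.5,"z":115,"rx":0,"ry":0,"rz":0,"fingers":-1},
    {"x":0,"y":-1.5,"z":135,"rx":0,"ry":0,"rz":0,"fingers":-1},
    {"x":0,"y":-1.5,"z":148,"rx":0,"ry":0,"rz":0,"fingers":-1},
    {"x":0,"y":-1.5,"z":153.5,"rx":0,"ry":0,"rz":0,"fingers":-1},
    {"x":0,"y":-1.5,"z":153.5,"rx":0,"ry":0,"rz":0,"fingers":-1},
    {"x":0,"y":-1.5,"z":153.5,"rx":0,"ry":0,"rz":0,"fingers":-1}
  ]
}}

```text
time_s: 2.85
tool_pos: [0.5341, -0.1923, 0.0879]
tool_rot: [180.0, -0.1, 1.0]
force: [-0.6, -0.5, 0.6]
grip_width: 0.0869
grasp_force: 0.0
```

Emit:
{"api": "drive_tool", "payload": {
  "moves": [
    {"x":0,"y":0,"z":0,"rx":0,"ry":0,"rz":0,"fingers":1},
    {"x":0,"y":0,"z":0,"rx":0,"ry":0,"rz":0,"fingers":1},
    {"x":0,"y":0,"z":0,"rx":0,"ry":0,"rz":0,"fingers":1},
    {"x":0,"y":0,"z":0,"rx":0,"ry":0,"rz":0,"fingers":1},
    {"x":0,"y":0,"z":0,"rx":0,"ry":0,"rz":0,"fingers":1},
    {"x":0,"y":0,"z":0,"rx":0,"ry":0,"rz":0,"fingers":1},
    {"x":0,"y":0,"z":0,"rx":0,"ry":0,"rz":0,"fingers":1},
    {"x":0,"y":0,"z":0,"rx":0,"ry":0,"rz":0,"fingers":1}
  ],
  "force": 40
}}

```text
time_s: 3.85
tool_pos: [0.5334, -0.192, 0.0871]
tool_rot: [180.0, 0.0, 1.0]
force: [-0.9, -0.2, 0.5]
grip_width: 0.0549
grasp_force: 40.0
```

Gripped: width is about 55 mm at 40 N. Next I lift straight up and look.

Emit:
{"api": "drive_tool", "payload": {
  "moves": [
    {"x":0,"y":0,"z":-10,"rx":0,"ry":0,"rz":0,"fingers":1},
    {"x":0,"y":0,"z":-25,"rx":0,"ry":0,"rz":0,"fingers":1},
    {"x":0,"y":0,"z":-50,"rx":0,"ry":0,"rz":0,"fingers":1},
    {"x":0,"y":0,"z":-80,"rx":0,"ry":0,"rz":0,"fingers":1},
    {"x":0,"y":0,"z":-110,"rx":0,"ry":0,"rz":0,"fingers":1},
    {"x":0,"y":0,"z":-125,"rx":0,"ry":0,"rz":0,"fingers":1},
    {"x":0,"y":0,"z":-130,"rx":0,"ry":0,"rz":0,"fingers":1},
    {"x":0,"y":0,"z":-130,"rx":0,"ry":0,"rz":0,"fingers":1},
    {"x":0,"y":0,"z":-130,"rx":0,"ry":0,"rz":0,"fingers":1},
    {"x":0,"y":0,"z":-130,"rx":0,"ry":0,"rz":0,"fingers":1}
  ]
}}

```text
time_s: 5.1
tool_pos: [0.5329, -0.1919, 0.216]
tool_rot: [-180.0, 0.1, 1.0]
force: [-0.7, 0.2, -2.2]
grip_width: 0.0554
grasp_force: 40.0
```

Emit:
{"api": "drive_tool", "payload": {
  "moves": [
    {"x":-5,"y":-30,"z":0,"rx":0,"ry":0,"rz":0,"fingers":1},
    {"x":-10,"y":-70,"z":0,"rx":0,"ry":0,"rz":0,"fingers":1},
    {"x":-17,"y":-115,"z":0,"rx":0,"ry":0,"rz":0,"fingers":1},
    {"x":-23,"y":-155,"z":0,"rx":0,"ry":0,"rz":0,"fingers":1},
    {"x":-28,"y":-185,"z":0,"rx":0,"ry":0,"rz":0,"fingers":1},
    {"x":-29.5,"y":-200,"z":0,"rx":0,"ry":0,"rz":0,"fingers":1},
    {"x":-29.5,"y":-200,"z":0,"rx":0,"ry":0,"rz":0,"fingers":1},
    {"x":-29.5,"y":-200,"z":0,"rx":0,"ry":0,"rz":0,"fingers":1},
    {"x":-29.5,"y":-200,"z":0,"rx":0,"ry":0,"rz":0,"fingers":1},
    {"x":-29.5,"y":-200,"z":0,"rx":0,"ry":0,"rz":0,"fingers":1}
  ]
}}

```text
time_s: 6.35
tool_pos: [0.5004, 0.0066, 0.2169]
tool_rot: [-180.0, 0.0, 0.9]
force: [0.3, 1.4, -2.2]
grip_width: 0.0553
grasp_force: 40.0
```

Run:
```python
from cell import sensors, vision
from h import *
c=vision.read_camera("scene");o=sensors.get_obs();print(o["tool_pos"],o["tool_rot"],o["force"],o["grip_width"])
pickle.dump(c,open("s1.pkl","wb"))
for n,X in (("tip",(.5,.0074,.154)),("rim",(.5,.0074,.11)),("ptop",(.5,.0074,.232))):print(n,proj(c,np.array(X)))
A=cv2.resize(c["image"][130:270,240:410],None,fx=4,fy=4,interpolation=2);cv2.imwrite("pics/s1.png",A[:,:,::-1])
```

```text
[0.50041221 0.00673572 0.21694122] [1.79997822e+02 8.72259668e-03 9.54922363e-01] [-0.05792071  0.76001116 -2.69484632] 0.05570867399823659
tip (np.float64(324.28326682809217), np.float64(200.42096382382007))
rim (np.float64(323.8739611427134), np.float64(211.21926553587525))
ptop (np.float64(325.08306307228173), np.float64(179.32074102838885))
```

View pics/s1.png

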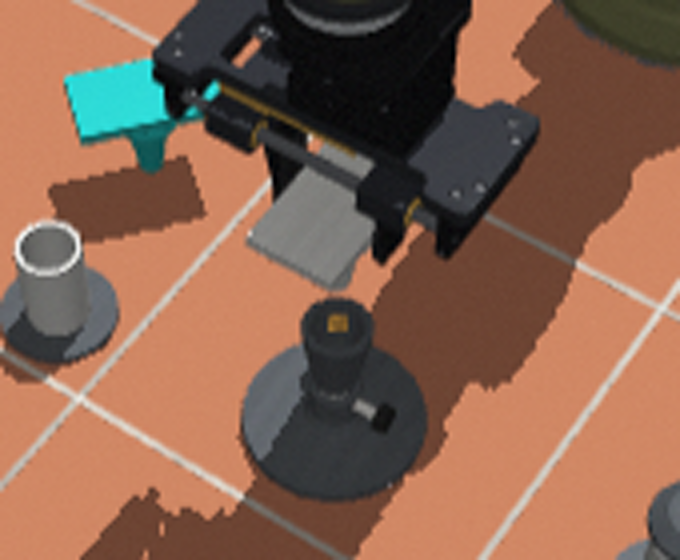

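The plate is held level, the shank tip at crop (342,287) is over the cup mouth at (337,325), and the tube is empty. I now lower to just above the highest possible jaw catch.

Emit:
{"api": "drive_tool", "payload": {
  "moves": [
    {"x":0,"y":-0.5,"z":8,"rx":0,"ry":0,"rz":0,"fingers":1},
    {"x":0,"y":-0.5,"z":18,"rx":0,"ry":0,"rz":0,"fingers":1},
    {"x":0,"y":-0.5,"z":28,"rx":0,"ry":0,"rz":0,"fingers":1},
    {"x":0,"y":-0.5,"z":38,"rx":0,"ry":0,"rz":0,"fingers":1},
    {"x":0,"y":-0.5,"z":46,"rx":0,"ry":0,"rz":0,"fingers":1},
    {"x":0,"y":-0.5,"z":54,"rx":0,"ry":0,"rz":0,"fingers":1},
    {"x":0,"y":-0.5,"z":61,"rx":0,"ry":0,"rz":0,"fingers":1},
    {"x":0,"y":-0.5,"z":66,"rx":0,"ry":0,"rz":0,"fingers":1},
    {"x":0,"y":-0.5,"z":67,"rx":0,"ry":0,"rz":0,"fingers":1},
    {"x":0,"y":-0.5,"z":67,"rx":0,"ry":0,"rz":0,"fingers":1},
    {"x":0,"y":-0.5,"z":67,"rx":0,"ry":0,"rz":0,"fingers":1}
  ]
}}

```text
time_s: 7.78
tool_pos: [0.5006, 0.0079, 0.1503]
tool_rot: [180.0, -0.0, 1.0]
force: [-0.3, -0.2, -1.8]
grip_width: 0.0553
grasp_force: 40.0
```

Emit:
{"api": "drive_tool", "payload": {
  "moves": [
    {"x":0,"y":0,"z":1,"rx":0,"ry":0,"rz":0,"fingers":1},
    {"x":0,"y":0,"z":2,"rx":0,"ry":0,"rz":0,"fingers":1},
    {"x":0,"y":0,"z":3,"rx":0,"ry":0,"rz":0,"fingers":1},
    {"x":0,"y":0,"z":4,"rx":0,"ry":0,"rz":0,"fingers":1},
    {"x":0,"y":0,"z":5,"rx":0,"ry":0,"rz":0,"fingers":1},
    {"x":0,"y":0,"z":6,"rx":0,"ry":0,"rz":0,"fingers":1},
    {"x":0,"y":0,"z":7,"rx":0,"ry":0,"rz":0,"fingers":1},
    {"x":0,"y":0,"z":8,"rx":0,"ry":0,"rz":0,"fingers":1},
    {"x":0,"y":0,"z":9,"rx":0,"ry":0,"rz":0,"fingers":1},
    {"x":0,"y":0,"z":10,"rx":0,"ry":0,"rz":0,"fingers":1},
    {"x":0,"y":0,"z":11,"rx":0,"ry":0,"rz":0,"fingers":1},
    {"x":0,"y":0,"z":12,"rx":0,"ry":0,"rz":0,"fingers":1},
    {"x":0,"y":0,"z":12,"rx":0,"ry":0,"rz":0,"fingers":1}
  ]
}}

```text
time_s: 9.4
tool_pos: [0.5002, 0.0079, 0.1379]
tool_rot: [180.0, 0.0, 1.0]
force: [-0.7, -0.6, -3.7]
grip_width: 0.055
grasp_force: 40.0
```

Emit:
{"api": "drive_tool", "payload": {
  "moves": [
    {"x":0,"y":0,"z":0.7,"rx":0,"ry":0,"rz":0,"fingers":1},
    {"x":0,"y":0,"z":1.4,"rx":0,"ry":0,"rz":0,"fingers":1},
    {"x":0,"y":0,"z":2,"rx":0,"ry":0,"rz":0,"fingers":1},
    {"x":0,"y":0,"z":2,"rx":0,"ry":0,"rz":0,"fingers":1}
  ]
}}

```text
time_s: 9.9
tool_pos: [0.5003, 0.0079, 0.1359]
tool_rot: [180.0, 0.0, 1.0]
force: [-0.4, -0.6, -2.4]
grip_width: 0.0553
grasp_force: 40.0
```

Emit:
{"api": "drive_tool", "payload": {
  "moves": [
    {"x":0,"y":0,"z":0.7,"rx":0,"ry":0,"rz":0,"fingers":1},
    {"x":0,"y":0,"z":1.4,"rx":0,"ry":0,"rz":0,"fingers":1},
    {"x":0,"y":0,"z":2,"rx":0,"ry":0,"rz":0,"fingers":1},
    {"x":0,"y":0,"z":2,"rx":0,"ry":0,"rz":0,"fingers":1}
  ]
}}

```text
time_s: 10.4
tool_pos: [0.5002, 0.008, 0.1339]
tool_rot: [-180.0, 0.0, 1.0]
force: [-0.4, 0.7, -2.0]
grip_width: 0.0554
grasp_force: 40.0
```

Emit:
{"api": "drive_tool", "payload": {
  "moves": [
    {"x":0,"y":0,"z":0.7,"rx":0,"ry":0,"rz":0,"fingers":1},
    {"x":0,"y":0,"z":1.4,"rx":0,"ry":0,"rz":0,"fingers":1},
    {"x":0,"y":0,"z":2,"rx":0,"ry":0,"rz":0,"fingers":1},
    {"x":0,"y":0,"z":2,"rx":0,"ry":0,"rz":0,"fingers":1}
  ]
}}

```text
time_s: 10.9
tool_pos: [0.5001, 0.008, 0.1319]
tool_rot: [-180.0, 0.0, 1.0]
force: [-2.0, 0.6, -1.2]
grip_width: 0.0552
grasp_force: 40.0
```

Emit:
{"api": "drive_tool", "payload": {
  "moves": [
    {"x":0,"y":0,"z":0.5,"rx":0,"ry":0,"rz":0,"fingers":1},
    {"x":0,"y":0,"z":1,"rx":0,"ry":0,"rz":0,"fingers":1},
    {"x":0,"y":0,"z":1,"rx":0,"ry":0,"rz":0,"fingers":1}
  ]
}}

```text
time_s: 11.28
tool_pos: [0.5003, 0.008, 0.131]
tool_rot: [-180.0, 0.0, 1.0]
force: [-1.9, 0.4, -1.4]
grip_width: 0.0553
grasp_force: 40.0
```

Emit:
{"api": "drive_tool", "payload": {
  "moves": [
    {"x":0,"y":0,"z":0.5,"rx":0,"ry":0,"rz":0,"fingers":1},
    {"x":0,"y":0,"z":1,"rx":0,"ry":0,"rz":0,"fingers":1},
    {"x":0,"y":0,"z":1,"rx":0,"ry":0,"rz":0,"fingers":1}
  ]
}}

```text
time_s: 11.65
tool_pos: [0.5003, 0.0079, 0.13]
tool_rot: [180.0, 0.0, 1.0]
force: [-1.5, -0.0, -0.9]
grip_width: 0.0554
grasp_force: 40.0
```

The jaws are starting to touch, with a slight push toward -x. I ease the tool that way and go on.

Emit:
{"api": "drive_tool", "payload": {
  "moves": [
    {"x":-0.3,"y":0,"z":0,"rx":0,"ry":0,"rz":0,"fingers":1},
    {"x":-0.6,"y":0,"z":0.5,"rx":0,"ry":0,"rz":0,"fingers":1},
    {"x":-0.6,"y":0,"z":1,"rx":0,"ry":0,"rz":0,"fingers":1},
    {"x":-0.6,"y":0,"z":1,"rx":0,"ry":0,"rz":0,"fingers":1}
  ]
}}

```text
time_s: 12.15
tool_pos: [0.4999, 0.0078, 0.1291]
tool_rot: [180.0, -0.0, 1.0]
force: [-1.0, 0.9, -1.3]
grip_width: 0.0557
grasp_force: 40.0
```

Emit:
{"api": "drive_tool", "payload": {
  "moves": [
    {"x":0,"y":0,"z":0.5,"rx":0,"ry":0,"rz":0,"fingers":1},
    {"x":0,"y":0,"z":1,"rx":0,"ry":0,"rz":0,"fingers":1},
    {"x":0,"y":0,"z":1,"rx":0,"ry":0,"rz":0,"fingers":1}
  ]
}}

```text
time_s: 12.52
tool_pos: [0.5, 0.0077, 0.1282]
tool_rot: [180.0, -0.0, 1.0]
force: [-1.1, 1.2, 0.7]
grip_width: 0.0555
grasp_force: 40.0
```

Emit:
{"api": "drive_tool", "payload": {
  "moves": [
    {"x":-0.2,"y":-0.2,"z":0.5,"rx":0,"ry":0,"rz":0,"fingers":1},
    {"x":-0.2,"y":-0.2,"z":1,"rx":0,"ry":0,"rz":0,"fingers":1},
    {"x":-0.2,"y":-0.2,"z":1,"rx":0,"ry":0,"rz":0,"fingers":1}
  ]
}}

```text
time_s: 12.9
tool_pos: [0.4999, 0.0078, 0.1273]
tool_rot: [180.0, -0.0, 1.0]
force: [-0.3, -0.4, 1.2]
grip_width: 0.0555
grasp_force: 40.0
```

Emit:
{"api": "drive_tool", "payload": {
  "moves": [
    {"x":0,"y":0,"z":0.5,"rx":0,"ry":0,"rz":0,"fingers":1},
    {"x":0,"y":0,"z":1,"rx":0,"ry":0,"rz":0,"fingers":1},
    {"x":0,"y":0,"z":1,"rx":0,"ry":0,"rz":0,"fingers":1}
  ]
}}

```text
time_s: 13.28
tool_pos: [0.4998, 0.008, 0.1261]
tool_rot: [180.0, -0.0, 1.0]
force: [-0.1, -0.6, 2.2]
grip_width: 0.0556
grasp_force: 40.0
```

Emit:
{"api": "drive_tool", "payload": {
  "moves": [
    {"x":0,"y":0,"z":0.5,"rx":0,"ry":0,"rz":0,"fingers":1},
    {"x":0,"y":0,"z":1,"rx":0,"ry":0,"rz":0,"fingers":1},
    {"x":0,"y":0,"z":1,"rx":0,"ry":0,"rz":0,"fingers":1}
  ]
}}

```text
time_s: 13.65
tool_pos: [0.4996, 0.0081, 0.125]
tool_rot: [180.0, -0.0, 1.0]
force: [0.7, -0.5, 2.8]
grip_width: 0.0555
grasp_force: 40.0
```

Emit:
{"api": "drive_tool", "payload": {
  "moves": [
    {"x":0,"y":0,"z":0.4,"rx":0,"ry":0,"rz":0,"fingers":1},
    {"x":0,"y":0,"z":0.8,"rx":0,"ry":0,"rz":0,"fingers":1},
    {"x":0,"y":0,"z":0.8,"rx":0,"ry":0,"rz":0,"fingers":1}
  ]
}}

```text
time_s: 14.02
tool_pos: [0.4995, 0.0082, 0.1242]
tool_rot: [-180.0, 0.0, 1.0]
force: [0.3, 0.8, 2.6]
grip_width: 0.0553
grasp_force: 40.0
```

Emit:
{"api": "drive_tool", "payload": {
  "moves": [
    {"x":0,"y":0,"z":0.4,"rx":0,"ry":0,"rz":0,"fingers":1},
    {"x":0,"y":0,"z":0.8,"rx":0,"ry":0,"rz":0,"fingers":1},
    {"x":0,"y":0,"z":0.8,"rx":0,"ry":0,"rz":0,"fingers":1}
  ]
}}

```text
time_s: 14.4
tool_pos: [0.4995, 0.0081, 0.1234]
tool_rot: [180.0, 0.0, 1.0]
force: [-0.4, 0.4, 3.4]
grip_width: 0.0554
grasp_force: 40.0
```

Emit:
{"api": "drive_tool", "payload": {
  "moves": [
    {"x":0,"y":0,"z":0.3,"rx":0,"ry":0,"rz":0,"fingers":1},
    {"x":0,"y":0,"z":0.6,"rx":0,"ry":0,"rz":0,"fingers":1},
    {"x":0,"y":0,"z":0.6,"rx":0,"ry":0,"rz":0,"fingers":1}
  ]
}}

```text
time_s: 14.78
tool_pos: [0.4995, 0.0081, 0.1228]
tool_rot: [180.0, 0.0, 1.0]
force: [-0.5, 0.5, 4.2]
grip_width: 0.0554
grasp_force: 40.0
```

Emit:
{"api": "drive_tool", "payload": {
  "moves": [
    {"x":0,"y":0,"z":0.3,"rx":0,"ry":0,"rz":0,"fingers":1},
    {"x":0,"y":0,"z":0.6,"rx":0,"ry":0,"rz":0,"fingers":1},
    {"x":0,"y":0,"z":0.6,"rx":0,"ry":0,"rz":0,"fingers":1}
  ]
}}

```text
time_s: 15.15
tool_pos: [0.4995, 0.0081, 0.1222]
tool_rot: [180.0, 0.0, 1.0]
force: [0.7, 0.5, 3.4]
grip_width: 0.0556
grasp_force: 40.0
```

Emit:
{"api": "drive_tool", "payload": {
  "moves": [
    {"x":0,"y":0,"z":0.3,"rx":0,"ry":0,"rz":0,"fingers":1},
    {"x":0,"y":0,"z":0.5,"rx":0,"ry":0,"rz":0,"fingers":1},
    {"x":0,"y":0,"z":0.5,"rx":0,"ry":0,"rz":0,"fingers":1}
  ]
}}

```text
time_s: 15.52
tool_pos: [0.4995, 0.0081, 0.1219]
tool_rot: [180.0, -0.0, 1.0]
force: [-1.2, 0.1, 5.0]
grip_width: 0.0556
grasp_force: 40.0
```

Emit:
{"api": "drive_tool", "payload": {
  "moves": [
    {"x":0,"y":0,"z":0.3,"rx":0,"ry":0,"rz":0,"fingers":1},
    {"x":0,"y":0,"z":0.5,"rx":0,"ry":0,"rz":0,"fingers":1},
    {"x":0,"y":0,"z":0.5,"rx":0,"ry":0,"rz":0,"fingers":1}
  ]
}}

```text
time_s: 15.9
tool_pos: [0.4996, 0.0081, 0.1218]
tool_rot: [180.0, -0.0, 1.0]
force: [-2.0, 0.1, 7.8]
grip_width: 0.0556
grasp_force: 40.0
```

This is the hard stop at TCP z ≈ 0.1218: the position holds while the force climbs. It agrees with the rim at about 0.110. I raise the push to about 15 N and hold it.

Emit:
{"api": "drive_tool", "payload": {
  "moves": [
    {"x":-0.2,"y":0,"z":0.3,"rx":0,"ry":0,"rz":0,"fingers":1},
    {"x":-0.3,"y":0,"z":0.6,"rx":0,"ry":0,"rz":0,"fingers":1},
    {"x":-0.3,"y":0,"z":0.6,"rx":0,"ry":0,"rz":0,"fingers":1}
  ]
}}

```text
time_s: 16.27
tool_pos: [0.4996, 0.0081, 0.1218]
tool_rot: [180.0, -0.0, 1.0]
force: [-2.6, -0.7, 11.0]
grip_width: 0.0553
grasp_force: 40.0
```

Emit:
{"api": "drive_tool", "payload": {
  "moves": [
    {"x":0,"y":0,"z":0.2,"rx":0,"ry":0,"rz":0,"fingers":1},
    {"x":0,"y":0,"z":0.4,"rx":0,"ry":0,"rz":0,"fingers":1},
    {"x":0,"y":0,"z":0.4,"rx":0,"ry":0,"rz":0,"fingers":1}
  ]
}}

```text
time_s: 16.65
tool_pos: [0.4996, 0.0081, 0.1218]
tool_rot: [180.0, -0.0, 1.0]
force: [-4.5, -0.0, 13.2]
grip_width: 0.0555
grasp_force: 40.0
```

Emit:
{"api": "drive_tool", "payload": {
  "moves": [
    {"x":-0.3,"y":0,"z":0.2,"rx":0,"ry":0,"rz":0,"fingers":1},
    {"x":-0.5,"y":0,"z":0.3,"rx":0,"ry":0,"rz":0,"fingers":1},
    {"x":-0.5,"y":0,"z":0.3,"rx":0,"ry":0,"rz":0,"fingers":1},
    {"x":-0.5,"y":0,"z":0.3,"rx":0,"ry":0,"rz":0,"fingers":1},
    {"x":-0.5,"y":0,"z":0.3,"rx":0,"ry":0,"rz":0,"fingers":1},
    {"x":-0.5,"y":0,"z":0.3,"rx":0,"ry":0,"rz":0,"fingers":1},
    {"x":-0.5,"y":0,"z":0.3,"rx":0,"ry":0,"rz":0,"fingers":1},
    {"x":-0.5,"y":0,"z":0.3,"rx":0,"ry":0,"rz":0,"fingers":1}
  ]
}}

```text
time_s: 17.65
tool_pos: [0.4996, 0.008, 0.1218]
tool_rot: [180.0, -0.1, 1.0]
force: [-3.4, 0.3, 14.1]
grip_width: 0.0555
grasp_force: 40.0
```

The push was held at about 15 N for over half a second. I unload most of it, open, and look at the readings.

Emit:
{"api": "drive_tool", "payload": {
  "moves": [
    {"x":0,"y":0,"z":-0.7,"rx":0,"ry":0,"rz":0,"fingers":1},
    {"x":0,"y":0,"z":-1.5,"rx":0,"ry":0,"rz":0,"fingers":1},
    {"x":0,"y":0,"z":-1.5,"rx":0,"ry":0,"rz":0,"fingers":1},
    {"x":0,"y":0,"z":-1.5,"rx":0,"ry":0,"rz":0,"fingers":0.2},
    {"x":0,"y":0,"z":-1.5,"rx":0,"ry":0,"rz":0,"fingers":-1},
    {"x":0,"y":0,"z":-1.5,"rx":0,"ry":0,"rz":0,"fingers":-1},
    {"x":0,"y":0,"z":-1.5,"rx":0,"ry":0,"rz":0,"fingers":-1},
    {"x":0,"y":0,"z":-1.5,"rx":0,"ry":0,"rz":0,"fingers":-1},
    {"x":0,"y":0,"z":-1.5,"rx":0,"ry":0,"rz":0,"fingers":-1},
    {"x":0,"y":0,"z":-1.5,"rx":0,"ry":0,"rz":0,"fingers":-1},
    {"x":0,"y":0,"z":-1.5,"rx":0,"ry":0,"rz":0,"fingers":-1}
  ]
}}

```text
time_s: 19.02
tool_pos: [0.4987, 0.0081, 0.1214]
tool_rot: [180.0, 0.0, 1.0]
force: [0.6, -0.5, 0.8]
grip_width: 0.0867
grasp_force: 0.0
```

Emit:
{"api": "drive_tool", "payload": {
  "moves": [
    {"x":0,"y":0,"z":-10,"rx":0,"ry":0,"rz":0,"fingers":-1},
    {"x":0,"y":0,"z":-30,"rx":0,"ry":0,"rz":0,"fingers":-1},
    {"x":0,"y":0,"z":-60,"rx":0,"ry":0,"rz":0,"fingers":-1},
    {"x":0,"y":0,"z":-100,"rx":0,"ry":0,"rz":0,"fingers":-1},
    {"x":0,"y":0,"z":-140,"rx":0,"ry":0,"rz":0,"fingers":-1},
    {"x":0,"y":60,"z":-150,"rx":0,"ry":0,"rz":0,"fingers":-1},
    {"x":0,"y":120,"z":-150,"rx":0,"ry":0,"rz":0,"fingers":-1},
    {"x":0,"y":180,"z":-150,"rx":0,"ry":0,"rz":0,"fingers":-1},
    {"x":0,"y":200,"z":-150,"rx":0,"ry":0,"rz":0,"fingers":-1},
    {"x":0,"y":200,"z":-150,"rx":0,"ry":0,"rz":0,"fingers":-1},
    {"x":0,"y":200,"z":-150,"rx":0,"ry":0,"rz":0,"fingers":-1}
  ]
}}

```text
time_s: 20.4
tool_pos: [0.5029, -0.1893, 0.2718]
tool_rot: [-179.9, -0.0, 1.2]
force: [-0.2, 1.0, -0.0]
grip_width: 0.0872
grasp_force: 0.0
```

Run:
```python
from cell import sensors, vision
from h import *
s,t=[vision.read_camera(n) for n in("scene","top")];o=sensors.get_obs();print(o["tool_pos"],o["force"])
for c,n in((s,"scene"),(t,"top")):
    X=np.array([.4996,.0075,.188]);u,v=map(int,proj(c,X));q=white(c,(u-35,v-35,u+35,v+35));r=cv2.minAreaRect(q);print(n,r,onz(c,*r[0],.188))
    print([np.round(onz(c,*p,.188)[:2],4).tolist() for p in cv2.approxPolyDP(q,4,True)[:,0]])
A=cv2.resize(s["image"][90:390,150:510],None,fx=2,fy=2);cv2.imwrite("pics/end.png",A[:,:,::-1])
```

```text
[ 0.50281927 -0.18941471  0.27178857] [0.1982769  0.5314839  1.58205819]
scene ((323.85052490234375, 204.7743377685547), (22.700687408447266, 40.23123550415039), 38.04704284667969) [0.53133956 0.02635829 0.188     ]
[[0.4833, 0.0486], [0.4972, 0.0038], [0.5779, 0.0025], [0.5746, 0.0532]]
top ((305.50927734375, 283.38232421875), (28.88381004333496, 53.202880859375), 4.513988018035889) [0.49346712 0.00630676 0.188     ]
[[0.5445, -0.0224], [0.5374, 0.033], [0.4433, 0.0289], [0.445, -0.0013], [0.465, -0.0191]]
```

View pics/end.png

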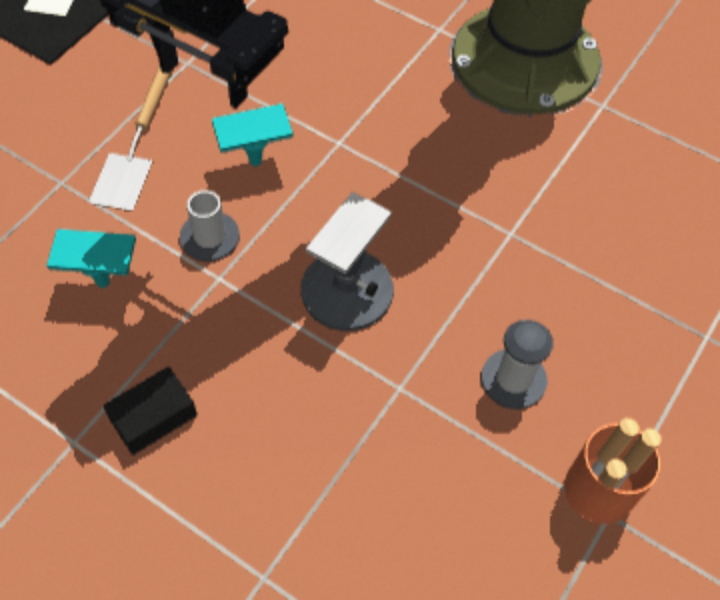

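The marver stands upright in the cup at crop (350,232), and the bystanders look untouched. I used the wrong plate height in that check (it should be 0.138), so I recheck at that height and sign off if it fits.

Run:
```python
from cell import vision
from h import *
P=[]
s,t=[vision.read_camera(n) for n in("scene","top")]
for c in(s,t):
    u,v=map(int,proj(c,np.array([.4996,.0075,.138])));q=white(c,(u-35,v-35,u+35,v+35))
    M=cv2.moments(q);p=(M["m10"]/M["m00"],M["m01"]/M["m00"]);P.append(p);print(p,cv2.contourArea(q),onz(c,*p,.138))
    print([np.round(onz(c,*a,.138)[:2],4).tolist() for a in cv2.approxPolyDP(q,4,True)[:,0]])
print(tri(s,P[0],t,P[1]))
```

```text
(323.90947321823813, 205.55644090305444) 753.0 [0.50297605 0.00877102 0.138     ]
[[0.4503, 0.031], [0.465, -0.0165], [0.5504, -0.0178], [0.547, 0.0359]]
(305.13294723294723, 283.4171171171171) 1295.0 [0.50072425 0.00811963 0.138     ]
[[0.5541, -0.0227], [0.5467, 0.0353], [0.4484, 0.0309], [0.4502, -0.0006], [0.4648, -0.0136], [0.4512, -0.0183]]
(array([0.50123958, 0.00796573, 0.13528865]), np.float64(0.00048542219545238984))
```

```bash
python3 -c "
from cell import workorder
print(workorder.sign_off())"
```

```text
the job is handed in; nothing more can be done
None
```

The marver is fully home in the stand's cup: it was pressed at about 15 N for over half a second against the hard stop (rim about 110 mm above the bench), then released, and by eye the bystanders had not moved. The job is handed in at about 20 s; no verdict came back.

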